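# Set the bearing play of a hub on the indexing fixture

### The job

The hub on the indexing fixture has failed its end-play check under the dial gauge. Turn the plate by its handle until the hub clicks home in the front station at the pointer, then screw the hub's knurled adjusting nut down clockwise until it bottoms out on the bearing, and back it off a quarter turn. Finish holding the nut there with the gripper, without letting go, so that I can fit its locking screw; leave the other things on the bench where they lie.

Things in the scene. Friction and masses are not known exactly. Their poses are not given: they have to be found in the camera images.
- index_base: Round grey base of the indexing fixture, bolted down, 232 mm across; origin at its centre on the bench, z up. Its -x side bears the steel pointer of the front station; on its +x side, 158 mm out, stands a post, 233 mm high, whose dial gauge (top at 244 mm) reaches in to 83 mm from the centre, feeler 60 mm above the bench. The detent ball's block stands at the rim, at azimuth +1.05 rad, 47 mm high.
- turntable (a joint): Turn of the steel plate (208 mm across, top 38 mm above the bench) about the upright axis through the base's origin, rad, counterclockwise from above positive. 0: hub in the front station (base's -x), pi/2: right (base's -y), pi: under the gauge. At each a spring ball on the rim clicks in, centres the plate over the last 0.05 rad and holds it with about 1 N m; between them it turns with 0.1 N m.
- handle_top (a point): Centre of the top of the plate's handle, 89 mm above the bench: an upright fixed black grip, 22 mm in diameter, straight from 7 to 31 mm below this point, narrowing to 18 mm at 37 mm below. It stands 88 mm from the plate's axis, a quarter turn clockwise (from above) of the hub: on the base's +y side when the plate is at 0. The plate starts at 1.8 to 2.9.
- adjusting_nut (a joint): Turn of the knurled nut on the hub's thread, rad, 0: bottomed out on the bearing against a hard stop; positive: unscrewed, counterclockwise from above. Right-hand thread, 2 mm rise a turn, friction 0.06 N m. It starts already on the thread, at 2.1 to 4.1, and stays where it is left. Limit 6.2. The hub's axis is upright, 62 mm from the plate's axis.
- nut_centre (a point): Middle of the nut: a round knurled dark steel nut, 46 mm in diameter and 24 mm high, axis upright, middle 84 mm above the bench when bottomed out. x axis: toward the scribed line on its top. The hub's spindle (22 mm thick) stands out to 20 mm above this point. Below the nut the hub is 39 mm thick for 15 mm, then 50 mm, then a 68 mm flange on the plate.
- dust_cap: Bystander: pressed steel cup, 55 mm across and 23 mm high, loose on the bench beside the fixture; origin at the centre of its underside.
- spanner: Bystander: double open-ended spanner, 189 x 112 x 4 mm, loose on the bench beside the fixture; origin at the centre of its underside.
- grease: Bystander: yellow tube of grease, 92 x 141 x 30 mm, loose on the bench; origin at the centre of its underside.
- punch: Bystander: thin steel punch, 114 x 60 x 8 mm as it lies, loose on the bench to the left of the fixture; origin at the centre of its underside.

How it is judged (in metres and radians):
On the way, in this order (a step that is already met when the one before it is completed fails the run):
1. the hub is clicked home in the front station (value of joint turntable between -0.05 and 0.05 rad), for 0.3 s.
2. the nut is screwed down until it bottoms out, with the hub in the front station (value of joint each of adjusting_nut, turntable below 0.06 rad and value of joint turntable above -0.06 rad), for 0.1 s.
At the end, for the whole second after the job is handed in: The gripper holds the nut (fingers press on it with more than 3 N), the nut stands a quarter turn (1.57 rad, within 0.30 either way) back from its stop, and the plate is still clicked in at the front station (within 0.06 rad) (value of joint adjusting_nut between 1.27 and 1.87 rad and value of joint turntable between -0.06 and 0.06 rad and contact force between the fingers and adjusting_nut above 3 N); the arm keeps its last pose, push and grip.
It fails at once if a bystander is pushed more than 30 mm (distance of any of dust_cap, spanner, grease, punch from where it was at the start of the episode above 0.03 m).
It also fails if it takes over 70 s, if anything falls off the work surface, if the arm or the gripper's body presses on something with over 40 N, if the wrist force passes 120 N, or if a joint passes its speed limit or range.

### The arm

A 7-joint arm with a two-finger parallel gripper is mounted at the origin on a cart in front of the work surface, level with it; the furniture and walls round the work are solid. World frame = base frame: x ahead of the robot, y to its left, z up, the work surface at z = 0. Lengths are in mm, angles in rad, forces in N, time in s.
With the tool pointing down it reaches from about 425 to 875 mm from the base axis. Payload 8.4 kg.
Tool frame: the origin (TCP) lies midway between the tips of the shut fingers; the grasp point (between the pads) lies 19 mm behind it (grip_point_offset is the z of the grasp point in the tool frame, in mm); z points along the fingers, y is the line along which they close (so a half turn about z gives the same grasp; the last joint's range is limited). The gripper opens to 87 mm and grips with 3 to 60 N. Pads are 19 mm wide; open, the fingers measure 117 mm over their backs; the gripper's body (75 mm by 190 mm) begins 51 mm behind the grasp point.
Start: joints at [1.12, 0.333, 0.04, 1.465, -0.013, 1.343, -0.059], TCP at [223.959, -610.169, 222.546] pointing down, gripper open.
Joint ranges: [-2.58, 2.58], [-0.38, 2.09], [-1.3, 1.39], [0.25, 2.4], [-1.5, 4.64], [0.08, 2.09], [-2.65, 2.65]. Speed limits (rad/s): [2.22, 2.22, 2.79, 2.79, 3.14, 3.14, 3.14].

### API

Orientations are given as a unit quaternion [w, x, y, z].
In Python, from plant import observe, capture, camera_info, hand_in, cut_out, mark_of, grip_point_offset gives the robot as it stands. The module is installed in compiled form; this text tells all that it offers.
- The arm moves only by the tool jog_arm, never from a script. Its argument "commands" is a list that holds one entry, the list of rows, each a list of 4 numbers: the shift along the tool's x, y, z in cm, then the turn about the tool's z in rad. In form: [[[tx, ty, tz, spin], ...]]. A call has 1 to 20 rows; each row shifts and turns the commanded pose from where the row before left it, along the tool's axes as they then stand; what a row does not reach is not made up. A row lasts 1/12 s, in which the tool goes at most 41.7 mm and 7.16 degrees, less where a joint would pass 70% of its speed; a pose out of reach is approached as far as the arm can. A call with a gripper value outside its range is refused whole. "claw" is the finger opening in cm, from 0 to 8.7, set as the call begins (left out, the last holds). The fingers move at their own pace and stop on an object; the grip force is fixed at half the most. Time passes only in rows, so rows that do not move let the fingers close. It gives the time, the measured TCP pose, the force, the opening and the grip force at its end, in the units of the state.
- observe(): the state, without advancing time (a new reading comes with each control period).
- capture(name): name is "scene" or "top"; returns the picture (400x640x3 uint8, red, green, blue); there is no depth.
- camera_info(name): a dict with "fx", "fy", "cx", "cy" (pixels), "k1" (the pictures are not rectified: a ray, as slopes to the right and down, at radius r is drawn at 1 + k1 r^2 times it, then the intrinsics apply), "R" (3x3) and "t" (3): a world point X has camera coordinates R X + t. Camera axes: x right, y down, z forward; pixel columns grow to the right and rows downward; lengths in mm; the calibration is good to about 2 mm. A picture is of the moment at which its call begins. camera_info takes no time and is no camera call.
- hand_in(): hands the job in; it is judged then, once.
Trained networks look in the newest picture that a camera, given by its name, has taken for a name from the list of things; names that differ only in an ending like _2 or _b are one class to them, and where a whole thing is asked for, a point or a joint stands for the part that bears it (a point fixed in the world has none). Each returns a list of dicts, best first, with "conf" (0 to 1); they miss things now and then, are a little off and sometimes report something else, mostly with a low value. They report only what shows in the picture. A call takes as long as a camera call.
- cut_out(camera, thing): "pixels" (400x640 bool, what is visible of it).
- mark_of(camera, thing): "xyz" ([x, y, z] in mm, in world coordinates, good to about 4 mm: a listed point, or the origin of a listed thing).
The state is a dict: "t": time; "q": joint angles; "joint_velocities": joint speeds; "tau": joint torques, N m; "ee_pos": TCP position; "tool_rot": TCP orientation; "ft_force": force on the tool from outside, world axes, zero at the start; "ft_torque": the same for the moment, N m; "opening": finger opening in mm; "gripper_force": force on a finger pad.
Only numpy, scipy, OpenCV 4.12 (cv2) and the standard library are available. Lean on these libraries where they do the work, as an engineer would, in place of code of your own. Each camera call takes 0.05 s, during which the arm holds its last target. There are 200 camera calls.

## Working session

There is one attempt and no reset: what is moved stays moved. The work goes in short steps, Python scripts to look and compute and a tool call to move; the robot and the scene stay as the last step left them, time stands still between calls to the robot, and variables do not carry over. Pictures are saved under pics/ and viewed, at most 10 in all, crops included, and the job is handed in when it is done.

Besides the shell and the picture viewer there is one more tool, called as a command line: name --argument value ..., lists and objects as JSON in quotes. jog_arm: Moves the arm, as the interface text tells. Its arguments: {"type":"object","properties":{"commands":{"type":"array"},"claw":{"type":"number"}},"required":["commands"]}

```bash
mkdir -p pics; ls; python3 - <<'E'
from plant import *
import cv2,numpy as np
s=observe();print({k:np.round(v,3) for k,v in s.items()},grip_point_offset)
for c in("scene","top"):
    im=capture(c);cv2.imwrite(f"pics/{c}0.png",im[:,:,::-1])
    for t in("index_base","handle_top","nut_centre","dust_cap","spanner","grease","punch"):
        print(c,t,[(round(d["conf"],2),np.round(d["xyz"])) for d in mark_of(c,t)[:2]])
    i=camera_info(c);R=np.array(i["R"]);print("cam",-R.T@np.array(i["t"]))
E
```

```text
pics
{'t': np.float64(0.0), 'q': array([ 1.12 ,  0.334,  0.04 ,  1.466, -0.013,  1.343, -0.059]), 'joint_velocities': array([ 0.   ,  0.001, -0.001,  0.003,  0.   ,  0.001,  0.   ]), 'tau': array([-0.0000e+00, -6.5635e+01,  1.3350e+00, -4.0381e+01, -6.0000e-02,
        4.5000e-02,  0.0000e+00]), 'ee_pos': array([ 223.778, -609.743,  221.626]), 'tool_rot': array([-0.001,  0.985,  0.175, -0.   ]), 'ft_force': array([ 0.226, -0.643, -0.437]), 'ft_torque': array([-0.003, -0.014,  0.034]), 'gripper_force': np.float64(0.0), 'opening': np.float64(87.187)} -18.700000000000003
scene index_base [(0.96, array([591.,   4.,  -0.])), (0.31, array([ 653., -220.,   -2.]))]
scene handle_top [(0.7, array([539., -68.,  85.]))]
scene nut_centre [(0.49, array([641., -40.,  91.]))]
scene dust_cap [(0.7, array([ 498., -162.,    0.])), (0.34, array([417., 285.,   4.]))]
scene spanner [(0.73, array([ 653., -220.,   -2.]))]
scene grease [(0.73, array([418., 282.,   5.]))]
scene punch [(0.52, array([514., 270.,  -1.]))]
cam [211.34271227 611.19329302 916.65267395]
top index_base [(0.94, array([589.,   1.,  -4.]))]
top handle_top [(0.84, array([537., -69.,  87.]))]
top nut_centre [(0.79, array([640., -42.,  83.]))]
top dust_cap [(0.73, array([ 495., -161.,   -4.])), (0.68, array([640., -41.,  86.]))]
top spanner [(0.61, array([420., 281.,   3.]))]
top grease [(0.59, array([420., 279.,   1.]))]
top punch [(0.61, array([420., 281.,   2.])), (0.58, array([515., 270.,  -1.]))]
cam [ 321.31863915    1.93684981 1321.17770112]
```

View pics/scene0.png

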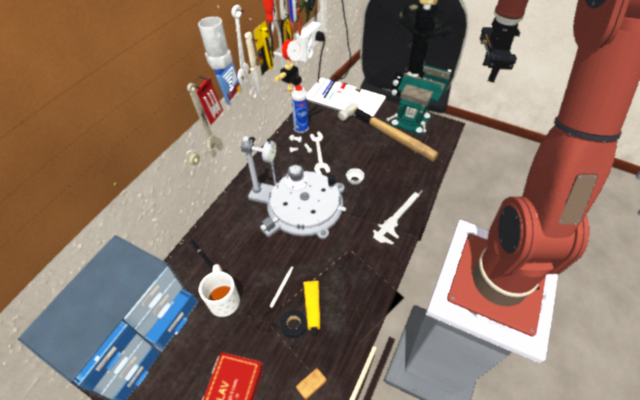

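View pics/top0.png

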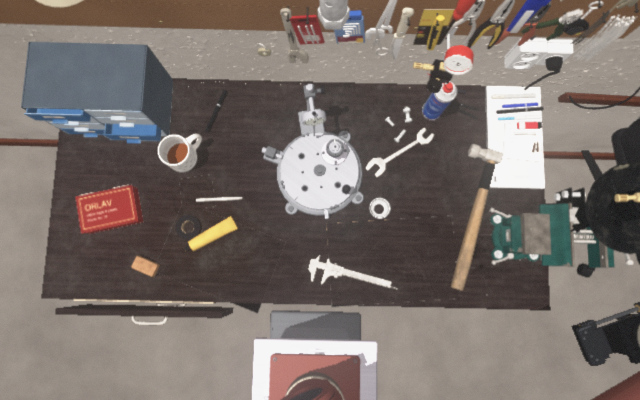

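The top view shows the fixture centred near (319,175), with the gauge post at the top (308,90), the detent block at (269,153), the hub at (336,146) and the handle at (347,188). A zoomed crop will give me the base yaw.

```bash
python3 - <<'E'
import cv2
im=cv2.imread("pics/top0.png")[75:225,245:395]
cv2.imwrite("pics/crop0.png",cv2.resize(im,(600,600),interpolation=cv2.INTER_CUBIC))
E
cat > h.py <<'E'
import numpy as np
from plant import *
def ray(c,u,v,z):
    i=camera_info(c);R=np.array(i["R"]);t=np.array(i["t"])
    p=np.array([(u-i["cx"])/i["fx"],(v-i["cy"])/i["fy"]]);q=p.copy()
    for _ in range(20): q=p/(1+i["k1"]*(q@q))
    d=R.T@np.array([*q,1]);o=-R.T@t
    return o+d*(z-o[2])/d[2]
E
```

```text
(no output)
```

View pics/crop0.png

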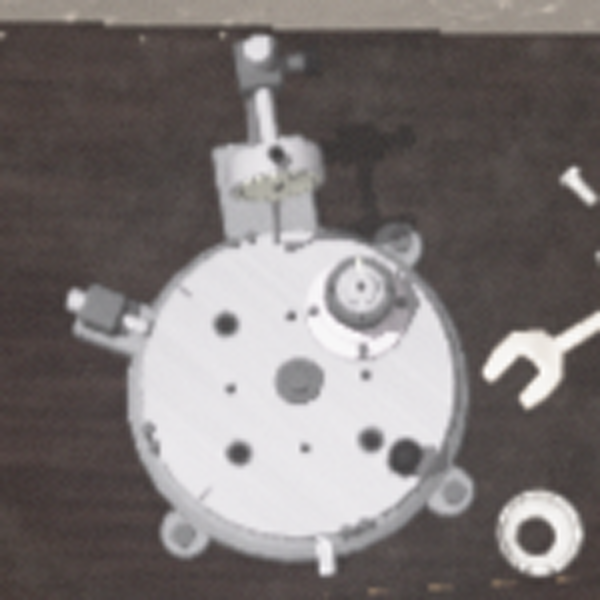

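The crop shows the plate centre at (299,381), pointer (325,555), block (103,308), spindle (361,288), handle (405,457) and post top (258,47).

```bash
python3 - <<'E'
from h import *
P={}
for n,u,v,z in(("c",299,381,38),("ptr",325,550,35),("blk",103,308,47),("hub",361,288,105),("hdl",405,457,89),("post",258,47,235)):
    P[n]=ray("top",245+u/4,75+v/4,z)
    if n=="c":c=P[n]
    d=P[n]-c;print(n,P[n].round(1),np.hypot(*d[:2]).round(1),np.arctan2(d[1],d[0]).round(3))
E
```

```text
c [592.1  -1.7  38. ] 0.0 0.0
ptr [479.9 -21.4  35. ] 113.9 -2.968
blk [636.3 129.2  47. ] 138.3 1.245
hub [639.  -39.5 105. ] 60.2 -0.677
hdl [533.8 -69.9  89. ] 89.7 -2.278
post [746.4  27.  235. ] 157.0 0.184
```

jog_arm --commands '[[[2.4,-2.0,0,0],[2.4,-2.0,0,0],[2.4,-2.0,0,0],[2.4,-2.0,0,0],[2.4,-2.0,0,0],[2.4,-2.0,0,0],[2.4,-2.0,0,0],[2.4,-2.0,0,0],[2.4,-2.0,0,0],[2.4,-2.0,0,0],[2.4,-2.0,0,0],[2.4,-2.0,0,0],[2.4,-2.0,0,0],[2.4,-2.0,0,0],[2.4,-2.0,0,0],[2.4,-2.0,0,0],[2.4,-2.0,0,0],[2.4,-2.0,0,0],[2.4,-2.0,0,0],[2.4,-2.0,0,0]]]'

```text
t: 2.47
ee_pos: [537.3, -67.9, 222.9]
tool_rot: [0.0, 0.985, 0.175, 0.0]
ft_force: [0.9, -0.4, -0.3]
opening: 87.2
gripper_force: 0.0
```

jog_arm --commands '[[[0,0,0,-0.12],[0,0,0,-0.12],[0,0,0,-0.12],[0,0,0,-0.12],[0,0,0,-0.12],[0,0,0,-0.12],[0,0,0,-0.12],[0,0,0,-0.12],[0,0,0,-0.12],[0,0,0,-0.12],[0,0,0,-0.12],[0,0,0,-0.12],[0,0,0,-0.12],[0,0,0,-0.12],[0,0,0,-0.12],[0,0,0,-0.12],[0,0,0,-0.12],[0,0,0,-0.12],[0,0,0,-0.12],[0,0,0,-0.12]]]'

```text
t: 4.13
ee_pos: [536.8, -69.3, 222.7]
tool_rot: [0.0, 0.191, 0.982, -0.0]
ft_force: [0.3, 0.1, 0.1]
opening: 87.1
gripper_force: 0.0
```

jog_arm --commands '[[[0,0,0,-0.12],[0,0,0,-0.12],[0,0,0,-0.12],[0,0,0,-0.12],[0,0,0,-0.12],[0,0,0,-0.12],[0,0,0,-0.12],[0,0,0,-0.12],[0,0,2.5,0],[0,0,2.5,0],[0,0,2.5,0],[0,0,2.5,0],[0,0,0,0]]]'

```text
t: 5.22
ee_pos: [533.9, -69.3, 118.3]
tool_rot: [-0.003, -0.281, 0.96, 0.002]
ft_force: [-0.1, 0.1, -0.4]
opening: 87.0
gripper_force: 0.0
```

```bash
python3 - <<'E'
from h import *;import cv2
print(observe()["q"].round(2),observe()["ee_pos"])
im=capture("scene");cv2.imwrite("pics/s1.png",cv2.resize(im[130:250,230:390,::-1],(800,600),interpolation=cv2.INTER_CUBIC))
E
```

```text
[ 0.68  0.27 -0.72  1.83  0.2   1.12  2.03] [533.86169207 -69.33088164 118.27923307]
```

View pics/s1.png

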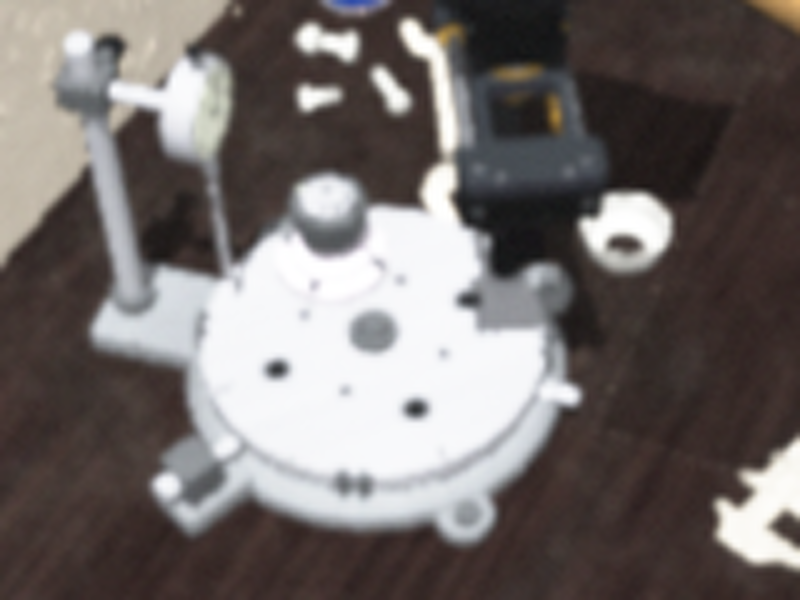

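The gripper is over the handle, with the grey pad at (510,305) and nothing in the way below. Next I descend and grip.

jog_arm --commands '[[[0,0,2.2,0],[0,0,2.2,0],[0,0,2.2,0],[0,0,0,0],[0,0,0,0]]]'

```text
t: 5.68
ee_pos: [537.1, -69.2, 57.7]
tool_rot: [-0.0, -0.281, 0.96, 0.0]
ft_force: [-0.1, -0.1, 0.9]
opening: 86.8
gripper_force: 0.0
```

jog_arm --claw 1.5 --commands '[[[0,0,0,0],[0,0,0,0],[0,0,0,0],[0,0,0,0],[0,0,0,0],[0,0,0,0],[0,0,0,0],[0,0,0,0],[0,0,0,0],[0,0,0,0]]]'

```text
t: 6.52
ee_pos: [536.7, -69.2, 56.5]
tool_rot: [-0.0, -0.281, 0.96, 0.0]
ft_force: [0.0, -0.1, -0.2]
opening: 28.3
gripper_force: 0.0
```

jog_arm --commands '[[[0,0,0.3,0],[0,0,0,0],[0,0,0,0],[0,0,0,0],[0,0,0,0],[0,0,0,0]]]'

```text
t: 7.02
ee_pos: [537.1, -69.3, 53.7]
tool_rot: [0.0, -0.281, 0.96, -0.0]
ft_force: [1.4, -0.4, 3.9]
opening: 20.8
gripper_force: 30.0
```

jog_arm --commands '[[[0.23,0.85,0,0.1],[0.23,0.85,0,0.1],[0.23,0.85,0,0.1],[0.23,0.85,0,0.1],[0.23,0.85,0,0.1],[0.23,0.85,0,0.1],[0.23,0.85,0,0.1],[0.23,0.85,0,0.1],[0.23,0.85,0,0.1],[0.23,0.85,0,0.1]]]'

```text
t: 7.85
ee_pos: [503.8, 8.0, 53.6]
tool_rot: [-0.001, 0.216, 0.976, -0.001]
ft_force: [-4.1, -3.4, 8.8]
opening: 20.8
gripper_force: 30.0
```

jog_arm --commands '[[[0.23,0.85,0,0.1],[0.23,0.85,0,0.1],[0.23,0.85,0,0.1],[0.23,0.85,0,0.1],[0.23,0.85,0,0.1],[0.23,0.85,0,0.1],[0.23,0.85,0,0.1],[0.23,0.85,0,0.1],[0.23,0.85,0,0.1],[0.23,0.85,0,0.1],[0,0,0,0]]]'

```text
t: 8.77
ee_pos: [553.8, 79.6, 53.6]
tool_rot: [-0.001, 0.657, 0.754, 0.0]
ft_force: [-4.9, 2.2, 9.8]
opening: 20.7
gripper_force: 30.0
```

```bash
python3 - <<'E'
from h import *
s=observe();print(s["q"].round(2),s["ee_pos"].round(1),s["ft_force"].round(1));d=s["ee_pos"]-[592,-1,0];print(np.arctan2(d[1],d[0]),np.hypot(d[0],d[1]))
for c in("scene","top"):
    for t in("nut_centre","handle_top","index_base"):print(c,t,[(round(d["conf"],2),np.round(d["xyz"])) for d in mark_of(c,t)[:2]]) if capture(c) is not None else 0
E
```

```text
[ 0.17  0.34 -0.46  1.85  0.18  0.99 -0.23] [553.8  79.6  53.6] [-4.9  2.2  9.8]
2.012897506108126 89.2111348111556
scene nut_centre [(0.65, array([536., -30.,  93.]))]
scene handle_top [(0.62, array([554.,  80.,  88.]))]
scene index_base [(0.57, array([592.,   0.,   0.]))]
top nut_centre [(0.73, array([534., -27.,  86.])), (0.46, array([594.,   0.,  -3.]))]
top handle_top []
top index_base [(0.65, array([588.,   1.,  -0.]))]
```

jog_arm --commands '[[[0.23,0.85,0,0.1],[0.23,0.85,0,0.1],[0.14,0.51,0,0.06],[0,0,0,0],[0,0,0,0]]]'

```text
t: 9.78
ee_pos: [575.2, 86.5, 53.6]
tool_rot: [-0.001, 0.747, 0.665, 0.0]
ft_force: [-0.9, 4.2, 4.3]
opening: 20.8
gripper_force: 30.0
```

jog_arm --claw 4.0 --commands '[[[0,0,0,0],[0,0,0,0],[0,0,0,0],[0,0,0,0]]]'

```text
t: 10.12
ee_pos: [575.2, 84.6, 53.2]
tool_rot: [-0.0, 0.748, 0.664, -0.0]
ft_force: [-0.9, 0.1, 0.9]
opening: 37.2
gripper_force: 0.0
```

```bash
python3 - <<'E'
from h import *;import cv2
s=observe();print(s["ee_pos"].round(1),s["ft_force"].round(1),s["opening"]);d=s["ee_pos"]-[592,-1,0];print(np.arctan2(d[1],d[0]),np.hypot(d[0],d[1]))
for c in("scene","top"):
    im=capture(c)
    for t in("nut_centre","handle_top","index_base"):print(c,t,[(round(d["conf"],2),np.round(d["xyz"])) for d in mark_of(c,t)[:2]])
a=capture("top")[105:225,260:380,::-1]
cv2.imwrite("pics/t2.png",cv2.resize(a,(600,600),interpolation=cv2.INTER_CUBIC))
E
```

```text
[575.2  84.6  53.2] [-0.9  0.1  0.9] 37.222784243843314
1.7649934177077529 87.2083447103325
scene nut_centre [(0.59, array([ 657., -215.,    0.])), (0.46, array([532., -13.,  89.]))]
scene handle_top [(0.88, array([577.,  87.,  88.]))]
scene index_base [(0.88, array([592.,   4.,  -3.]))]
top nut_centre [(0.54, array([532., -16.,  86.])), (0.25, array([593.,  -0.,  -3.]))]
top handle_top []
top index_base [(0.68, array([594.,   2.,  -2.]))]
```

View pics/t2.png

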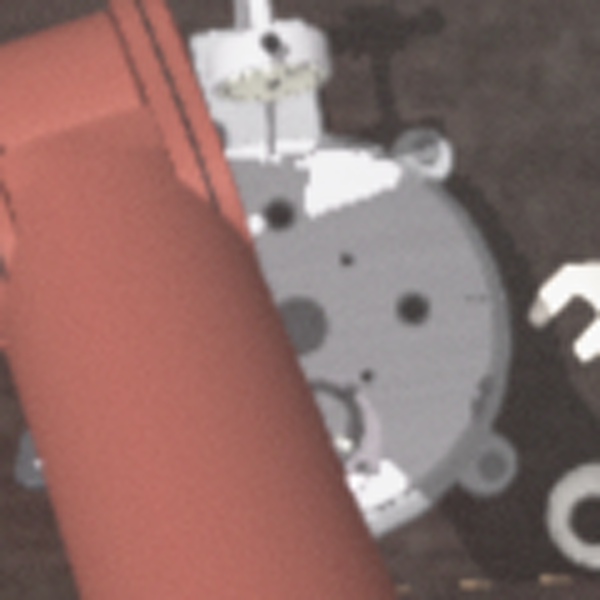

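jog_arm --claw 8.7 --commands '[[[0,0,-3,0],[0,0,-3,0],[0,0,-3,0],[0,0,-3,0],[0,0,0,-0.12],[0,0,0,-0.12],[0,0,0,-0.12],[0,0,0,-0.12],[0,0,0,-0.12],[0,0,0,-0.12],[0,0,0,-0.12],[0,0,0,-0.12],[0,0,0,-0.12],[0,0,0,-0.12],[0,0,0,-0.12],[0,0,0,-0.12]]]'

```text
t: 11.9
ee_pos: [575.5, 85.3, 173.6]
tool_rot: [0.0, 0.122, 0.993, 0.0]
ft_force: [1.1, 0.2, -0.4]
opening: 86.9
gripper_force: 0.0
```

```bash
python3 - <<'E'
from h import *;import cv2
s=observe();print(s["ee_pos"].round(1),s["q"].round(2))
for c in("scene","top"):
    im=capture(c)
    for t in("nut_centre","handle_top","index_base"):print(c,t,[(round(d["conf"],2),np.round(d["xyz"])) for d in mark_of(c,t)[:2]])
im=capture("scene");cv2.imwrite("pics/s3.png",cv2.resize(im[130:250,230:390,::-1],(800,600),interpolation=cv2.INTER_CUBIC))
E
```

```text
[575.5  85.3 173.6] [ 0.29  0.29 -0.61  1.67  0.17  1.24  0.97]
scene nut_centre [(0.56, array([532., -16.,  91.]))]
scene handle_top [(0.59, array([577.,  87.,  87.]))]
scene index_base [(0.73, array([593.,   3.,  -3.]))]
top nut_centre [(0.43, array([529., -12.,  85.]))]
top handle_top []
top index_base [(0.97, array([591.,   3.,  -1.]))]
```

View pics/s3.png

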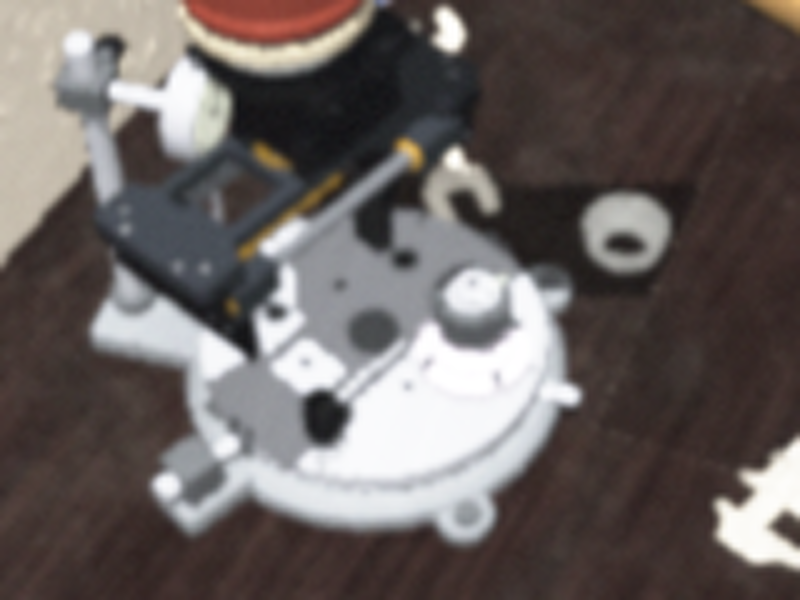

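The hub spindle is at (470,285), pointer (567,394), handle (325,405) and plate centre (373,331). I'll compare the azimuths.

```bash
python3 - <<'E'
from h import *
c=None
for n,u,v,z in(("c",373,331,38),("ptr",562,392,36),("hub",472,281,105.5),("hdl",326,402,89),("blk",193,462,47),("posttop",80,48,240)):
    p=ray("scene",230+u/5,130+v/5,z)
    if c is None:c=p
    d=p-c;print(n,p.round(1),np.hypot(*d[:2]).round(1),np.arctan2(d[1],d[0]).round(3))
E
```

```text
c [591.9  -1.   38. ] 0.0 0.0
ptr [471.7 -11.6  36. ] 120.7 -3.054
hub [530.2 -11.1 105.5] 62.6 -2.979
hdl [568.7  90.2  89. ] 94.1 1.82
blk [633.  134.5  47. ] 141.6 1.276
posttop [736.4  39.6 240. ] 150.1 0.274
```

jog_arm --commands '[[[0.49,-2.64,0,0],[0.49,-2.64,0,0],[0.49,-2.64,0,0],[0.49,-2.64,0,0],[0,0,0,-0.12],[0,0,0,-0.12],[0,0,0,-0.12],[0,0,0,-0.12],[0,0,0,-0.12],[0,0,0,-0.12],[0,0,0,-0.12],[0,0,0,-0.12],[0,0,0,-0.12],[0,0,0,-0.12],[0,0,0,0]]]'

```text
t: 13.6
ee_pos: [530.4, -12.2, 173.6]
tool_rot: [0.0, -0.46, 0.888, -0.0]
ft_force: [-0.1, 0.1, 0.3]
opening: 86.7
gripper_force: 0.0
```

```bash
python3 - <<'E'
from h import *
s=observe();print(s["ee_pos"].round(1),s["q"].round(2),s["tool_rot"].round(3))
E
```

```text
[530.4 -12.2 173.6] [ 0.56  0.18 -0.69  1.79  0.13  1.21  2.36] [ 0.    -0.46   0.888 -0.   ]
```

jog_arm --commands '[[[0,0,2.7,0],[0,0,2.7,0],[0,0,2.7,0],[0,0,2.6,0],[0,0,0,0],[0,0,0,0],[0,0,0,0]]]'

```text
t: 14.18
ee_pos: [531.3, -12.0, 68.0]
tool_rot: [0.001, -0.457, 0.89, -0.0]
ft_force: [-0.0, 0.4, 0.3]
opening: 87.0
gripper_force: 0.0
```

jog_arm --claw 3.8 --commands '[[[0,0,0,0],[0,0,0,0],[0,0,0,0],[0,0,0,0],[0,0,0,0],[0,0,0,0],[0,0,0,0],[0,0,0,0],[0,0,0,0],[0,0,0,0]]]'

```text
t: 15.02
ee_pos: [530.2, -12.1, 66.6]
tool_rot: [-0.0, -0.457, 0.889, 0.0]
ft_force: [-2.2, -0.2, 2.9]
opening: 45.0
gripper_force: 30.0
```

jog_arm --commands '[[[-0.17,0.18,0,0],[0,0,0,0],[0,0,0,0]]]'

```text
t: 15.27
ee_pos: [530.1, -11.3, 66.6]
tool_rot: [-0.0, -0.457, 0.89, -0.001]
ft_force: [-1.2, -5.7, 2.4]
opening: 45.4
gripper_force: 30.0
```

jog_arm --commands '[[[0.34,-0.36,0,0],[0,0,0,0],[0,0,0,0]]]'

```text
t: 15.52
ee_pos: [530.3, -12.6, 66.5]
tool_rot: [0.0, -0.458, 0.889, 0.001]
ft_force: [-3.7, 6.0, 5.3]
opening: 45.1
gripper_force: 30.0
```

jog_arm --commands '[[[-0.17,0.18,0,0],[0,0,0,0],[0,0,0,0]]]'

```text
t: 15.77
ee_pos: [530.2, -11.9, 66.5]
tool_rot: [-0.0, -0.458, 0.889, 0.0]
ft_force: [-3.1, 1.6, 4.2]
opening: 45.3
gripper_force: 30.0
```

The plate resists both ways like a spring, so the detent has clicked. Now I screw the nut down.

jog_arm --commands '[[[0,0,0.003,0.1],[0,0,0.003,0.1],[0,0,0.003,0.1],[0,0,0.003,0.1],[0,0,0.003,0.1],[0,0,0.003,0.1],[0,0,0.003,0.1],[0,0,0.003,0.1],[0,0,0.003,0.1],[0,0,0.003,0.1],[0,0,0.003,0.1],[0,0,0.003,0.1],[0,0,0.003,0.1],[0,0,0.003,0.1],[0,0,0.003,0.1],[0,0,0.003,0.1],[0,0,0.003,0.1],[0,0,0.003,0.1],[0,0,0,0]]]'

```text
t: 17.35
ee_pos: [530.2, -10.8, 66.0]
tool_rot: [-0.0, 0.415, 0.91, 0.001]
ft_force: [-3.0, 4.3, 2.7]
opening: 45.2
gripper_force: 30.0
```

```bash
cat > st.py <<'E'
from h import *
s=observe();q=s["tool_rot"];print(s["t"],s["ee_pos"].round(1),s["ft_force"].round(1),s["ft_torque"].round(3),"q7",s["q"][6].round(3),"yaz",np.arctan2(q[2]**2-q[1]**2,2*q[1]*q[2]).round(3),s["opening"])
E
python3 st.py
```

```text
17.35 [530.2 -10.8  66. ] [-3.   4.3  2.7] [ 0.931  0.631 -0.083] q7 0.555 yaz 0.716 45.21025232777594
```

jog_arm --commands '[[[0,0,0.003,0.1],[0,0,0.003,0.1],[0,0,0.003,0.1],[0,0,0.003,0.1],[0,0,0.003,0.1],[0,0,0,0]]]'

```text
t: 17.85
ee_pos: [530.6, -10.7, 65.8]
tool_rot: [-0.0, 0.627, 0.779, 0.001]
ft_force: [-0.9, 5.1, 2.1]
opening: 45.0
gripper_force: 30.0
```

```bash
python3 st.py
```

```text
17.85 [530.6 -10.7  65.8] [-0.9  5.1  2.1] [ 1.086  0.275 -0.078] q7 0.073 yaz 0.216 44.97344801060389
```

jog_arm --commands '[[[0,0,0.003,0.1],[0,0,0.003,0.1],[0,0,0.003,0.1],[0,0,0.003,0.1],[0,0,0,0]]]'

```text
t: 18.27
ee_pos: [530.9, -10.7, 65.7]
tool_rot: [-0.0, 0.769, 0.639, 0.001]
ft_force: [0.9, 5.9, 0.3]
opening: 45.3
gripper_force: 30.0
```

```bash
python3 st.py
```

```text
18.2667 [530.9 -10.7  65.7] [0.9 5.9 0.3] [ 1.096 -0.073 -0.075] q7 -0.313 yaz -0.184 45.260654585580276
```

jog_arm --commands '[[[0,0,0.003,0.1],[0,0,0.003,0.1],[0,0,0.003,0.1],[0,0,0.003,0.1],[0,0,0,0]]]'

```text
t: 18.68
ee_pos: [531.2, -10.8, 65.6]
tool_rot: [-0.0, 0.881, 0.474, 0.001]
ft_force: [1.2, 4.7, -0.9]
opening: 45.1
gripper_force: 30.0
```

```bash
python3 st.py
```

```text
18.6833 [531.2 -10.8  65.6] [ 1.2  4.7 -0.9] [ 1.012 -0.38  -0.035] q7 -0.7 yaz -0.584 45.07429354640531
```

jog_arm --commands '[[[0,0,0.003,0.1],[0,0,0.003,0.1],[0,0,0.003,0.1],[0,0,0,0]]]'

```text
t: 19.02
ee_pos: [531.4, -10.9, 65.6]
tool_rot: [-0.0, 0.941, 0.337, 0.001]
ft_force: [3.3, 5.0, -3.2]
opening: 45.1
gripper_force: 30.0
```

```bash
python3 st.py
```

```text
19.0167 [531.4 -10.9  65.6] [ 3.3  5.  -3.2] [ 0.932 -0.685 -0.055] q7 -0.99 yaz -0.883 45.087812471288004
```

jog_arm --commands '[[[0,0,0.003,0.1],[0,0,0.003,0.1],[0,0,0.003,0.1],[0,0,0,0]]]'

```text
t: 19.35
ee_pos: [531.5, -11.2, 65.5]
tool_rot: [-0.0, 0.981, 0.193, 0.001]
ft_force: [3.9, 3.5, -2.2]
opening: 45.4
gripper_force: 30.0
```

```bash
python3 st.py
```

```text
19.35 [531.5 -11.2  65.5] [ 3.9  3.5 -2.2] [ 0.811 -0.727 -0.083] q7 -1.28 yaz -1.183 45.38387388394807
```

jog_arm --commands '[[[0,0,0.003,0.1],[0,0,0.003,0.1],[0,0,0,0]]]'

```text
t: 19.6
ee_pos: [531.1, -10.7, 65.4]
tool_rot: [-0.001, 0.996, 0.094, 0.001]
ft_force: [1.2, 5.4, -1.5]
opening: 45.1
gripper_force: 30.0
```

```bash
python3 st.py
```

```text
19.6 [531.1 -10.7  65.4] [ 1.2  5.4 -1.5] [ 1.12  -0.327  0.422] q7 -1.473 yaz -1.382 45.09013808895035
```

jog_arm --commands '[[[0,0,0.003,0.1],[0,0,0.003,0.1],[0,0,0,0]]]'

```text
t: 19.85
ee_pos: [530.4, -10.7, 65.4]
tool_rot: [-0.001, 1.0, -0.005, -0.0]
ft_force: [-2.8, 4.7, 3.5]
opening: 45.2
gripper_force: 30.0
```

```bash
python3 st.py
```

```text
19.85 [530.4 -10.7  65.4] [-2.8  4.7  3.5] [1.03  0.582 0.563] q7 -1.667 yaz -1.581 45.2285575180768
```

The reaction torque jumped from -0.08 to 0.56 N m and then levelled off, so the nut has bottomed out. Back off a quarter turn, plus a little for windup.

jog_arm --commands '[[[0,0,0,0],[0,0,0,0],[0,0,-0.003,-0.1],[0,0,-0.003,-0.1],[0,0,-0.003,-0.1],[0,0,-0.003,-0.1],[0,0,-0.003,-0.1],[0,0,-0.003,-0.1],[0,0,-0.003,-0.1],[0,0,-0.003,-0.1],[0,0,-0.003,-0.1],[0,0,-0.003,-0.1],[0,0,-0.003,-0.1],[0,0,-0.003,-0.1],[0,0,-0.003,-0.1],[0,0,-0.003,-0.1],[0,0,-0.003,-0.1],[0,0,-0.003,-0.1],[0,0,0,0],[0,0,0,0]]]'

```text
t: 21.52
ee_pos: [530.7, -11.7, 65.9]
tool_rot: [-0.0, 0.7, 0.714, 0.001]
ft_force: [-0.7, 4.9, 1.9]
opening: 45.0
gripper_force: 30.0
```

```bash
python3 st.py; python3 - <<'E'
from h import *;import cv2
c="scene";im=capture(c);cv2.imwrite("pics/s4.png",cv2.resize(im[130:250,230:390,::-1],(800,600),interpolation=cv2.INTER_CUBIC))
for t in("handle_top","nut_centre","dust_cap","spanner"):print(t,[(round(d["conf"],2),np.round(d["xyz"])) for d in mark_of(c,t)[:2]])
E
```

```text
21.5167 [530.7 -11.7  65.9] [-0.7  4.9  1.9] [ 0.825 -0.066  0.055] q7 -0.116 yaz 0.019 45.03614960237765
handle_top [(0.77, array([578.,  88.,  84.]))]
nut_centre [(0.61, array([534., -12.,  90.]))]
dust_cap [(0.54, array([ 496., -165.,   -0.]))]
spanner []
```

View pics/s4.png

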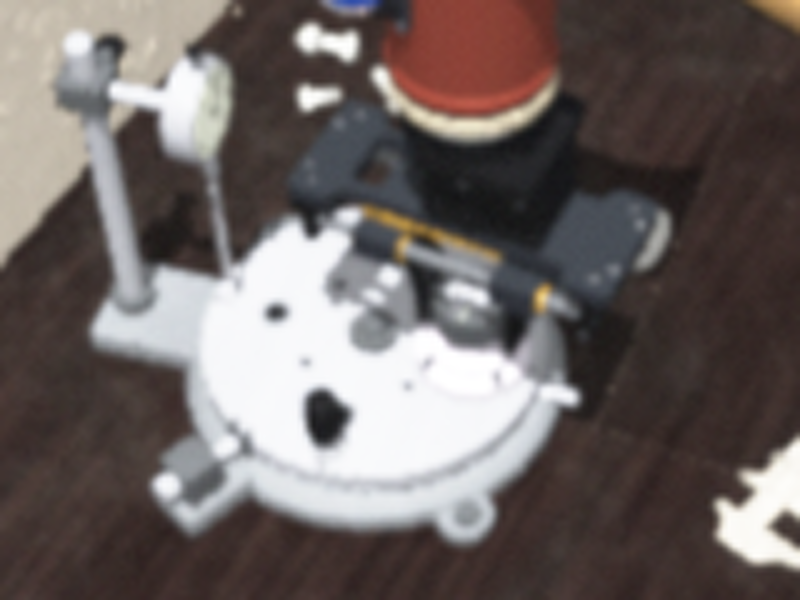

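The gripper holds the nut and the plate sits at the pointer. I don't know how much of the torque at the stop was windup and how much was slip, so I'll go back to find the contact angle, then back off from there.

jog_arm --commands '[[[0,0,0.003,0.1],[0,0,0.003,0.1],[0,0,0.003,0.1],[0,0,0.003,0.1],[0,0,0.003,0.1],[0,0,0.003,0.1],[0,0,0.003,0.1],[0,0,0.003,0.1],[0,0,0.003,0.1],[0,0,0.003,0.1],[0,0,0.003,0.1],[0,0,0.003,0.1],[0,0,0,0],[0,0,0,0]]]'

```text
t: 22.93
ee_pos: [530.5, -11.6, 65.5]
tool_rot: [-0.0, 0.981, 0.194, 0.0]
ft_force: [-1.2, 5.4, 0.5]
opening: 45.2
gripper_force: 30.0
```

```bash
python3 st.py
```

```text
22.9333 [530.5 -11.6  65.5] [-1.2  5.4  0.5] [ 1.173 -0.03  -0.034] q7 -1.277 yaz -1.18 45.21209340361
```

jog_arm --commands '[[[0,0,0.003,0.1],[0,0,0,0],[0,0,0,0]]]'

```text
t: 23.18
ee_pos: [530.4, -11.7, 65.5]
tool_rot: [-0.0, 0.989, 0.145, 0.0]
ft_force: [0.2, 4.9, 1.0]
opening: 45.3
gripper_force: 30.0
```

```bash
python3 st.py
```

```text
23.1833 [530.4 -11.7  65.5] [0.2 4.9 1. ] [ 1.202  0.007 -0.093] q7 -1.374 yaz -1.28 45.268486635215346
```

jog_arm --commands '[[[0,0,0.003,0.1],[0,0,0,0],[0,0,0,0]]]'

```text
t: 23.43
ee_pos: [530.4, -11.6, 65.4]
tool_rot: [-0.0, 0.995, 0.095, 0.0]
ft_force: [-0.4, 4.6, 1.6]
opening: 45.1
gripper_force: 30.0
```

```bash
python3 st.py
```

```text
23.4333 [530.4 -11.6  65.4] [-0.4  4.6  1.6] [ 1.184  0.079 -0.089] q7 -1.471 yaz -1.38 45.12560339429809
```

jog_arm --commands '[[[0,0,0.003,0.1],[0,0,0,0],[0,0,0,0]]]'

```text
t: 23.68
ee_pos: [530.4, -11.6, 65.4]
tool_rot: [-0.0, 0.999, 0.045, 0.0]
ft_force: [-0.1, 5.2, 1.4]
opening: 44.9
gripper_force: 30.0
```

```bash
python3 st.py
```

```text
23.6833 [530.4 -11.6  65.4] [-0.1  5.2  1.4] [ 1.19   0.004 -0.028] q7 -1.568 yaz -1.48 44.927396510317884
```

jog_arm --commands '[[[0,0,0.002,0.06],[0,0,0,0],[0,0,0,0]]]'

```text
t: 23.93
ee_pos: [530.5, -11.6, 65.4]
tool_rot: [-0.0, 1.0, 0.015, 0.0]
ft_force: [0.2, 5.2, 1.1]
opening: 45.4
gripper_force: 30.0
```

```bash
python3 st.py
```

```text
23.9333 [530.5 -11.6  65.4] [0.2 5.2 1.1] [ 1.241  0.021 -0.115] q7 -1.625 yaz -1.54 45.42668689356927
```

jog_arm --commands '[[[0,0,0.002,0.06],[0,0,0,0],[0,0,0,0]]]'

```text
t: 24.18
ee_pos: [529.9, -10.9, 65.4]
tool_rot: [-0.0, 1.0, -0.014, -0.001]
ft_force: [-3.0, 6.7, 4.2]
opening: 45.2
gripper_force: 30.0
```

```bash
python3 st.py
```

```text
24.1833 [529.9 -10.9  65.4] [-3.   6.7  4.2] [1.6   0.557 0.612] q7 -1.683 yaz -1.598 45.24313336928403
```

jog_arm --commands '[[[0,0,0.002,0.06],[0,0,0,0],[0,0,0,0]]]'

```text
t: 24.43
ee_pos: [529.9, -10.8, 65.4]
tool_rot: [-0.0, 0.999, -0.043, -0.0]
ft_force: [-2.8, 7.3, 4.2]
opening: 45.0
gripper_force: 30.0
```

```bash
python3 st.py
```

```text
24.4333 [529.9 -10.8  65.4] [-2.8  7.3  4.2] [1.684 0.661 0.712] q7 -1.741 yaz -1.658 44.9629558168576
```

The windup is tiny, with contact just before yaw -1.6. I back off 1.6 rad for good.

jog_arm --commands '[[[0,0,-0.003,-0.1],[0,0,-0.003,-0.1],[0,0,-0.003,-0.1],[0,0,-0.003,-0.1],[0,0,-0.003,-0.1],[0,0,-0.003,-0.1],[0,0,-0.003,-0.1],[0,0,-0.003,-0.1],[0,0,-0.003,-0.1],[0,0,-0.003,-0.1],[0,0,-0.003,-0.1],[0,0,-0.003,-0.1],[0,0,-0.003,-0.1],[0,0,-0.003,-0.1],[0,0,-0.003,-0.1],[0,0,-0.003,-0.1],[0,0,0,0],[0,0,0,0],[0,0,0,0]]]'

```text
t: 26.02
ee_pos: [530.7, -12.3, 65.9]
tool_rot: [0.0, 0.729, 0.685, 0.0]
ft_force: [1.0, 3.6, 1.8]
opening: 45.2
gripper_force: 30.0
```

```bash
python3 st.py; python3 -c "from plant import *;print(hand_in())"
```

```text
26.0167 [530.7 -12.3  65.9] [1.  3.6 1.8] [ 0.807 -0.355  0.024] q7 -0.195 yaz -0.063 45.20386797805436
the job is handed in; nothing more can be done
None
```

I turned the hub to the front station, where the detent holds it; I screwed the nut down to its stop and backed it off about a quarter turn, and the gripper is still holding it at 30 N (handed in at 26 s; no verdict was returned).

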